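# Unfold the crank handle and clamp the block

### The arm

A 7-joint arm with a two-finger parallel gripper is mounted at the origin on a cart in front of the work surface, level with it; the furniture and walls round the work are solid. World frame = base frame: x ahead of the robot, y to its left, z up, the work surface at z = 0. Lengths are in m, angles in rad, forces in N, time in s.
With the tool pointing down it reaches from about 0.4 to 0.875 m from the base axis. Payload 6.5 kg.
Tool frame: the origin (TCP) lies midway between the tips of the shut fingers; the grasp point (between the pads) lies 19 mm behind it; z points along the fingers, y is the line along which they close (so a half turn about z gives the same grasp; the last joint's range is limited). The gripper opens to 85 mm and grips with 20 to 120 N. Pads are 22 mm wide; open, the fingers measure 114 mm over their backs; the gripper's body (76 mm by 85 mm) begins 54 mm behind the grasp point. The pads swing forward as they close: fully open they stand 13 mm farther back than shut.
Start: joints at [1.039, 0.536, -0.004, 1.538, 0.003, 1.067, -0.071], TCP at [0.292, -0.581, 0.231] pointing down, gripper open.
Joint ranges: [-2.7, 2.7], [-0.37, 2.16], [-1.27, 1.26], [0.24, 2.4], [-1.31, 4.45], [0.19, 1.91], [-2.76, 2.76]. Speed limits (rad/s): [2.39, 2.39, 3.14, 3.14, 3.14, 3.14, 3.14].

### API

Orientations are given as [roll, pitch, yaw] about the fixed x, y, z axes, in that order (R = Rz(yaw) Ry(pitch) Rx(roll)).
In Python, from station import ctrl, cams, job_done gives the robot as it stands.
- The arm moves only by the shell command python3 -m creep 'ROWS' [OPENING] [FORCE]. ROWS is a JSON object of lists of equal length, an entry for each row: "travel": the shift along the world's x, y, z normalised to -1 to 1, where 1 is 0.15 m, a list of three; "twist": the turn, a rotation vector about the world's x, y, z normalised to -1 to 1, where 1 is 0.5 rad, a list of three. A call has exactly 8 rows; each row is the pose to reach, as a shift and turn from the pose commanded when the call began; what a row does not reach only later rows make up. A row lasts 1/10 s, in which the tool goes at most 50 mm and 8.59 degrees, less where a joint would pass 70% of its speed; a pose out of reach is approached as far as the arm can. A call with a number of a shift or a turn outside -1 to 1 is refused whole. A call with a gripper value outside its range is refused whole. OPENING is the gripper command: -1 is shut, 1 is fully open, values between are in proportion, set as the call begins (- or left out, the last holds). The fingers move at their own pace and stop on an object; FORCE is the grip in N (left out, the last holds). Time passes only in rows, so rows that repeat a pose let the fingers close, or fill a call up. It gives the time, the measured TCP pose, the force, the opening and the grip force at its end, in the units of the state.
- ctrl.state(): the state, without advancing time (a new reading comes with each control period).
- cams.grab_frame(name): name is "scene" or "top" or "wrist"; returns the picture (480x640x3 uint8, blue, green, red); there is no depth.
- cams.get_calibration(name): a dict with "fx", "fy", "cx", "cy" (pixels), "dist_coeffs" ([k1, k2, p1, p2, k3] as OpenCV has them; the pictures are not rectified), "world_to_cam" (4x4, takes a point from world to camera coordinates). Camera axes: x right, y down, z forward; pixel columns grow to the right and rows downward; lengths in m; the calibration is good to about 2 mm. A picture is of the moment at which its call begins: read the wrist's pose just before it. get_calibration takes no time and is no camera call; for the wrist camera it gives the pose at the moment of the call.
- job_done(): hands the job in; it is judged then, once.
The state is a dict: "time_s": time; "qpos": joint angles; "dq": joint speeds; "tau": joint torques, N m; "tool_pos": TCP position; "eef_rot": TCP orientation; "ft_force": force on the tool from outside, world axes, zero at the start; "wrist_torque": the same for the moment, N m; "finger_gap": finger opening in m; "grip_force": force on a finger pad.
Only numpy, scipy, OpenCV 4.12 (cv2) and the standard library are available. Lean on these libraries where they do the work, as an engineer would, in place of code of your own. Each camera call takes 0.05 s, during which the arm holds its last target. There are 200 camera calls.

### The job

Swing the folded red crank handle of the blue bench clamp fully upright, then wind the crank clockwise by that handle until the jaws hold the aluminium block square and firmly, but gently enough not to mark it (aim for about 20 N between the jaws). Leave the handle standing up, work only on the handle, and do not disturb the things lying around.

Things in the scene. Friction and masses are not known exactly. Their poses are not given: they have to be found in the camera images.
- clamp: blue bench clamp bolted to the worktop. Origin on the worktop under the crank's upright axis; z up, y runs from the gear housing along the bed towards the jaws. Bed plate 120 mm wide (x), 300 mm long (y -60 to 240); its aluminium ways, on which block and jaws stand, are 24 mm above the worktop. Gear housing 88 x 96 mm round the origin, 62 mm high
- crank_axis (a point): point on the crank's upright axis, 103 mm above the worktop; axes as the clamp's. Clockwise from above closes the jaw, about 10 mm per radian; the drive stays where it is left. Along its circle the handle resists with about 4.3 N while turning freely, 7.2 N at a jaw force of 20 N, 10 N at 40 N; with the hand stopped the reading drops to 0 to 3.5 N free, 4 to 5.5 N at 20 N, 7 to 8.5 N at 40 N
- handle_pivot (a point): centre of the handle's fold hinge, at the outer end of the 14 mm wide steel crank arm, 70 mm from the crank axis, 103 mm above the worktop; goes round with the crank. Its x points from the pivot to the crank axis, z up; the hinge pin lies along y. The crank arm's top is 11 mm below this point, the hinge ears (21 mm across) reach 6 mm above it
- fold_handle (a joint): angle of the fold hinge: 0 folded flat inward along the crank arm, 1.571 upright against its stop; a stiff hinge (about 0.1 N m) that stays where it is left
- grip_mid (a point): point on the handle's own axis, 36 mm from the pivot; its x runs along the handle to the free end. The red round grip is 18 mm thick, 12 to 54 mm from the pivot; it is a sleeve that spins freely about the handle's axis, so the hand need not turn as the crank goes round. Folded, its underside is 2 mm above the crank arm and 32 mm above the gear housing
- moving_jaw: moving jaw, 100 mm wide, top 61 mm above the worktop, driven by the crank along the clamp's +y. Origin at worktop level, 30 mm behind its black hard-rubber face, which gives about 1 mm per 30 N. The self-locking drive keeps a jaw force of up to about 30 N when let go
- moving_face (a point): centre of the moving jaw's face, which looks along the clamp's +y
- end_jaw: fixed blue end jaw, 100 mm wide, set somewhere along the bed; origin on the ways, y across its face. Its aluminium facing is shimmed: the face stands between 0 and 5 mm in front of the origin (towards -y, differing from time to time and not measured), and does not move
- block: milled aluminium block 40 x 60 x 28 mm, 0.16 kg, lying loose and a little askew on the ways between the jaws; origin at the centre of its underside; to be clamped across its 40 mm width (its own x, which comes to lie along the clamp's y)
- nut: steel hexagon nut, 19 x 22 x 11 mm, lying beside the clamp; leave alone
- pliers: combination pliers with blue handles, 61 x 183 x 14 mm, lying beside the clamp; leave alone
- screwdriver: red-handled screwdriver, 31 x 201 x 27 mm, lying beside the clamp; leave alone
- tape: black roll of tape, 62 mm across, 19 mm high, lying beside the clamp; leave alone

How it is judged:
By the outcome, as a careful person would: the job done as asked, in the order asked, and still so for the second after the job is handed in, with the robot touching nothing.
It also fails if it takes over 67 s, if anything falls off the work surface, if the arm or the gripper's body presses on something with over 40 N, if the wrist force passes 120 N, or if a joint passes its speed limit or range.

## Working session

There is one attempt and no reset: what is moved stays moved. The work goes in short steps, Python scripts to look and compute and a shell command to move; the robot and the scene stay as the last step left them, time stands still between calls to the robot, and variables do not carry over. Pictures are saved under pics/ and viewed, at most 12 in all, crops included, and the job is handed in when it is done.

```bash
ls; mkdir -p pics; cat > h.py <<'E'
import numpy as np, cv2
from station import ctrl, cams
def grab(n, f=None):
    c=cams.get_calibration(n); im=cams.grab_frame(n)
    if f: cv2.imwrite('pics/'+f,im)
    return im,c
def ray(c,uv):
    K=np.array([[c['fx'],0,c['cx']],[0,c['fy'],c['cy']],[0,0,1.]])
    p=cv2.undistortPoints(np.array([[uv]],float),K,np.array(c['dist_coeffs'],float))[0,0]
    T=np.array(c['world_to_cam']); R=T[:3,:3]
    return -R.T@T[:3,3], R.T@np.array([p[0],p[1],1.])
def onz(c,uv,z):
    o,d=ray(c,uv); return o+d*(z-o[2])/d[2]
def proj(c,P):
    K=np.array([[c['fx'],0,c['cx']],[0,c['fy'],c['cy']],[0,0,1.]]);T=np.array(c['world_to_cam'])
    return cv2.projectPoints(np.array([P],float),cv2.Rodrigues(T[:3,:3])[0],T[:3,3],K,np.array(c['dist_coeffs'],float))[0].reshape(-1,2)
E
python3 - <<'E'
from h import *
print(ctrl.state())
a,c=grab('top','top.png'); b,d=grab('scene','scene.png')
for k in (c,d): print(np.round(k['world_to_cam'],3).tolist(),k['fx'])
E
```

```text
pics
{'time_s': 0.0, 'qpos': array([ 1.03879477,  0.53716981, -0.00444825,  1.53889966,  0.00257831,
        1.06730763, -0.07123438]), 'dq': array([-8.38158949e-04, -5.80670410e-04, -7.86052539e-04,  4.59326037e-04,
       -1.94357739e-05,  2.16205361e-04, -2.24635336e-04]), 'tau': array([-3.27774187e-04, -5.83424199e+01,  1.04861632e+00, -2.59098834e+01,
        1.23204704e-02,  9.69166285e-03,  2.18338431e-05]), 'tool_pos': array([ 0.29164102, -0.58017123,  0.2304003 ]), 'eef_rot': array([-3.13981708e+00,  1.06586039e-04,  4.65837066e-01]), 'ft_force': array([ 0.42651066,  0.43750825, -0.26022888]), 'wrist_torque': array([-0.00592985,  0.02380132,  0.04924633]), 'grip_force': 0.0, 'finger_gap': 0.08536325533304435}
[[-0.087, -0.996, 0.001, 0.028], [-0.975, 0.085, -0.205, 0.606], [0.204, -0.019, -0.979, 0.828], [0.0, 0.0, 0.0, 1.0]] 453.50471488670786
[[0.511, -0.859, 0.0, -0.324], [-0.354, -0.211, -0.911, 0.285], [0.783, 0.466, -0.412, 0.459], [0.0, 0.0, 0.0, 1.0]] 555.7895173838898
```

View pics/top.png

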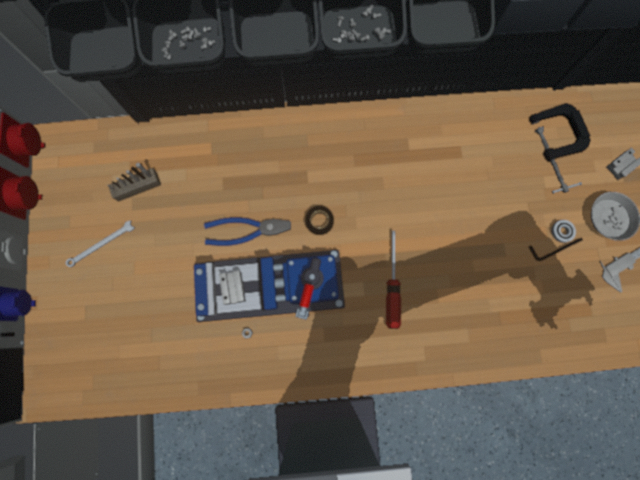

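View pics/scene.png

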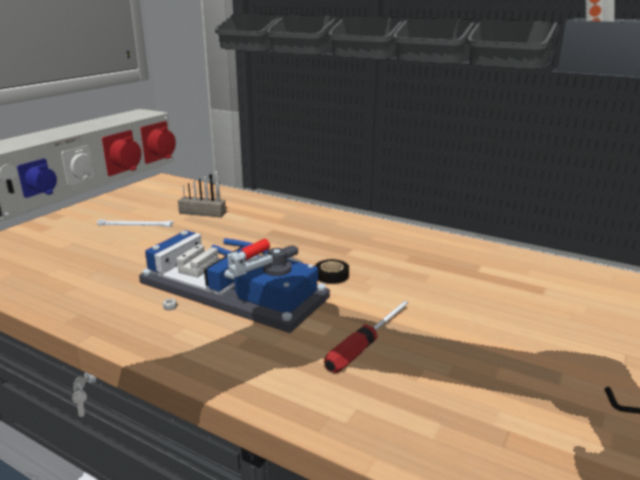

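The top view shows the clamp with bed corners near (194,263), (340,250), (343,306) and (197,321). The crank hub is at about (312,272) and the handle pivot at about (302,315), with the red grip folded inward between them. The nut is at (247,332), the pliers at (248,230), the tape at (319,219) and the screwdriver at (393,290).

```bash
python3 - <<'E'
from h import *
im=cv2.imread('pics/top.png'); c=cams.get_calibration('top')
for uv in [(194,263),(340,250),(343,306),(197,321)]: print('bed',onz(c,uv,0.012).round(4))
hsv=cv2.cvtColor(im,cv2.COLOR_BGR2HSV)
m=cv2.inRange(hsv,(0,150,90),(10,255,255))|cv2.inRange(hsv,(170,150,90),(180,255,255))
m[:,:280]=0;m[:,340:]=0;m[:240]=0;m[340:]=0
ys,xs=np.nonzero(m); p=np.c_[xs,ys].astype(np.float32); r=cv2.minAreaRect(p);print(r,len(p))
print('grip',onz(c,r[0],.108)); print('axis?',onz(c,(313,268),.095),'pivot?',onz(c,(302,315),.105))
cv2.imwrite('pics/t2.png',cv2.resize(im[235:345,180:360],None,fx=4,fy=4,interpolation=cv2.INTER_CUBIC))
print(cams.get_calibration('wrist')['fx'], np.round(cams.get_calibration('wrist')['world_to_cam'],3).tolist())
E
```

```text
bed [0.58   0.2398 0.012 ]
bed [ 0.5812 -0.0622  0.012 ]
bed [ 0.4666 -0.0573  0.012 ]
bed [0.4618 0.2376 0.012 ]
((306.5294494628906, 294.8824157714844), (9.216353416442871, 22.79834747314453), 14.03624439239502) 201
grip [0.4878216  0.01186459 0.108     ]
axis? [ 0.53749237 -0.00387575  0.095     ] pivot? [0.45270781 0.02300564 0.105     ]
375.92295740946486 [[0.449, -0.894, -0.002, -0.649], [-0.857, -0.431, 0.284, -0.036], [-0.255, -0.125, -0.959, 0.38], [0.0, 0.0, 0.0, 1.0]]
```

View pics/t2.png

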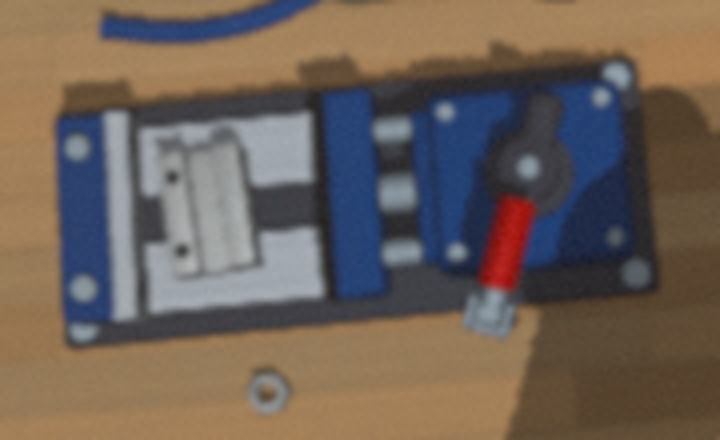

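Crank hub at about (312,277), pivot at about (302.5,312.5), clamp yaw close to 0. The handle points along roughly -20°. I'll move above it, turning the hand so the fingers close across the handle.

```bash
python3 -m creep '{"travel":[[0.05,0.125,0],[0.1,0.25,0],[0.15,0.375,0],[0.2,0.5,0],[0.25,0.625,0],[0.28,0.75,0],[0.31,0.875,0],[0.33,1,0]],"twist":[[0,0,-0.1],[0,0,-0.2],[0,0,-0.3],[0,0,-0.4],[0,0,-0.5],[0,0,-0.6],[0,0,-0.7],[0,0,-0.8]]}' -0.1 20
python3 -m creep '{"travel":[[0.05,0.125,0],[0.1,0.25,0],[0.15,0.375,0],[0.2,0.5,0],[0.25,0.625,0],[0.28,0.75,0],[0.31,0.875,0],[0.33,1,0]],"twist":[[0,0,-0.1],[0,0,-0.2],[0,0,-0.3],[0,0,-0.4],[0,0,-0.5],[0,0,-0.6],[0,0,-0.7],[0,0,-0.84]]}'
python3 -m creep '{"travel":[[0.05,0.125,0],[0.1,0.25,0],[0.15,0.375,0],[0.2,0.5,0],[0.25,0.625,0],[0.28,0.75,0],[0.31,0.875,0],[0.33,1,0]],"twist":[[0,0,0],[0,0,0],[0,0,0],[0,0,0],[0,0,0],[0,0,0],[0,0,0],[0,0,0]]}'
python3 -m creep '{"travel":[[0.05,0.12,0],[0.1,0.24,0],[0.15,0.36,0],[0.2,0.48,0],[0.25,0.6,0],[0.25,0.7,0],[0.25,0.8,0],[0.25,0.85,0]],"twist":[[0,0,0],[0,0,0],[0,0,0],[0,0,0],[0,0,0],[0,0,0],[0,0,0],[0,0,0]]}'
python3 - <<'E'
from h import *
s=ctrl.state(); print(s['qpos'].round(2),s['tool_pos'],s['eef_rot'])
grab('wrist','w1.png')
t=cams.get_calibration('top')
for uv in[(312,276.75)]: print('axis',onz(t,uv,.105))
for uv in[(302.5,312.5)]: print('piv',onz(t,uv,.108))
E
```

```text
time_s: 0.9
tool_pos: [0.3416, -0.4296, 0.2309]
eef_rot: [-3.141, 0.0, 0.064]
ft_force: [0.2, 1.3, -0.2]
finger_gap: 0.0383
grip_force: 0.0
time_s: 1.7
tool_pos: [0.391, -0.2798, 0.231]
eef_rot: [-3.141, 0.001, -0.356]
ft_force: [-0.4, -0.6, -0.0]
finger_gap: 0.0383
grip_force: 0.0
time_s: 2.5
tool_pos: [0.4404, -0.1299, 0.2311]
eef_rot: [3.142, 0.0, -0.354]
ft_force: [-0.1, -0.8, -0.8]
finger_gap: 0.0388
grip_force: 0.0
time_s: 3.3
tool_pos: [0.4776, -0.0019, 0.231]
eef_rot: [-3.141, 0.001, -0.353]
ft_force: [-0.1, -0.3, 0.3]
finger_gap: 0.0386
grip_force: 0.0
[ 0.04  0.25 -0.15  1.97  0.04  0.92 -2.06] [ 0.47764802 -0.0018678   0.23104247] [-3.14141495e+00  7.74420178e-04 -3.52523668e-01]
axis [ 0.52019221 -0.00073871  0.105     ]
piv [0.45695918 0.02164776 0.108     ]
```

View pics/w1.png

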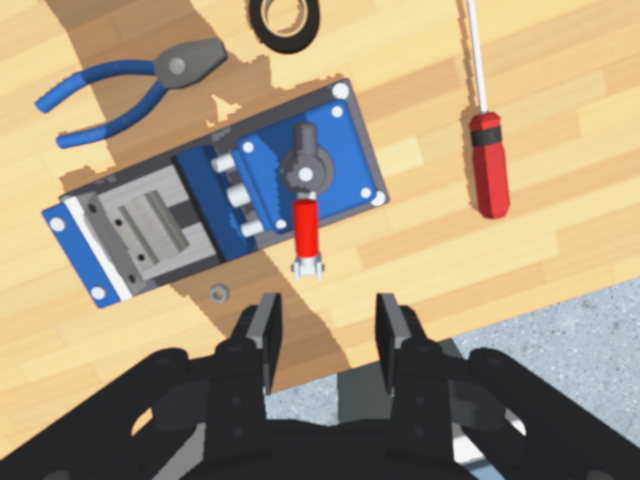

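The wrist view shows the red grip from (306,200) to (307,256), the hub screw at (305,174) and the hinge ears at about (308,267). The hand is well aligned with the handle. Now I'll measure from this view.

```bash
python3 - <<'E'
from h import *
im=cv2.imread('pics/w1.png'); c=cams.get_calibration('wrist')
hsv=cv2.cvtColor(im,cv2.COLOR_BGR2HSV)
m=cv2.inRange(hsv,(0,180,120),(8,255,255))|cv2.inRange(hsv,(172,180,120),(180,255,255))
m[:,:270]=0;m[:,350:]=0;m[:180]=0;m[280:]=0
ys,xs=np.nonzero(m); p=np.c_[xs,ys].astype(np.float32); r=cv2.minAreaRect(p);print(r)
pc=onz(c,p.mean(0),.106); print('grip c (33mm from piv)',pc)
top=np.array([xs[ys<ys.min()+6].mean(),ys.min()]);bot=np.array([xs[ys>ys.max()-6].mean(),ys.max()])
A,B=onz(c,top,.105),onz(c,bot,.105);print(A,B,np.linalg.norm(A-B))
ax=onz(c,(305,174),.105);pv=onz(c,(308,267),.106);print('axis',ax,'piv',pv,np.linalg.norm(ax-pv),'ang',np.degrees(np.arctan2(*(pv-ax)[1::-1])))
print('tipdir cam',proj(c,[pc,ctrl.state()['tool_pos']]))
# jaw lines: moving face and block, for travel estimate
for uv,z in[((175,155),.061),((221,262),.061),((117,210),.052),((148,277),.052),((168,192),.052),((189,243),.052),((78,200),.061),((130,296),.061)]: print(uv,onz(c,uv,z).round(4))
E
```

```text
((305.3874816894531, 227.94760131835938), (56.28384780883789, 22.546857833862305), 88.40885925292969)
grip c (33mm from piv) [0.48852183 0.0136929  0.106     ]
[0.50760249 0.00726169 0.105     ] [0.4673014  0.02115724 0.105     ] 0.04262938550374677
axis [5.24797325e-01 1.68340424e-04 1.05000000e-01] piv [0.45902841 0.02315695 0.106     ] 0.0696780229870922 ang 160.73363622224858
tipdir cam [[305.59313965 227.38807678]
 [330.5892761  312.30726821]]
(175, 155) [0.5722 0.0982 0.061 ]
(221, 262) [0.4752 0.1018 0.061 ]
(117, 210) [0.5485 0.1709 0.052 ]
(148, 277) [0.4831 0.175  0.052 ]
(168, 192) [0.5471 0.1215 0.052 ]
(189, 243) [0.4995 0.1248 0.052 ]
(78, 200) [0.5676 0.1925 0.061 ]
(130, 296) [0.474  0.1938 0.061 ]
```

```bash
python3 -m creep '{"travel":[[0.03,0.05,-0.1],[0.06,0.1,-0.25],[0.06,0.108,-0.4],[0.06,0.108,-0.55],[0.06,0.108,-0.7],[0.06,0.108,-0.82],[0.06,0.108,-0.91],[0.06,0.108,-0.967]],"twist":[[0,0,0],[0,0,0],[0,0,0],[0,0,0],[0,0,0.02],[0,0,0.03],[0,0,0.03],[0,0,0.03]]}'
python3 -m creep '{"travel":[[0,0,0],[0,0,0],[0,0,0],[0,0,0],[0,0,0],[0,0,0],[0,0,0],[0,0,0]],"twist":[[0,0,0],[0,0,0],[0,0,0],[0,0,0],[0,0,0],[0,0,0],[0,0,0],[0,0,0]]}' -0.8 20
```

```text
time_s: 4.15
tool_pos: [0.4863, 0.0121, 0.0851]
eef_rot: [3.141, 0.001, -0.34]
ft_force: [1.3, 0.1, 0.4]
finger_gap: 0.0382
grip_force: 0.0
time_s: 4.95
tool_pos: [0.4866, 0.0124, 0.0863]
eef_rot: [3.141, 0.0, -0.34]
ft_force: [-2.9, -4.6, -1.9]
finger_gap: 0.0174
grip_force: 21.5
```

```bash
python3 -m creep '{"travel":[[-0.007,-0.013,0],[-0.007,-0.013,0],[-0.009,-0.012,0.02],[-0.011,-0.012,0.04],[-0.021,-0.008,0.078],[-0.038,-0.002,0.113],[-0.064,0.007,0.146],[-0.064,0.007,0.146]],"twist":[[0,0,0],[0,0,0],[0,0,0],[0,0,0],[0,0,0],[0,0,0],[0,0,0],[0,0,0]]}'
```

```text
time_s: 5.75
tool_pos: [0.4774, 0.0149, 0.1091]
eef_rot: [-3.14, -0.001, -0.338]
ft_force: [-1.5, 5.3, -1.6]
finger_gap: 0.0171
grip_force: 20.9
```

```bash
python3 -m creep '{"travel":[[-0.017,0.011,0.015],[-0.034,0.018,0.029],[-0.053,0.024,0.039],[-0.071,0.031,0.048],[-0.111,0.045,0.058],[-0.145,0.057,0.06],[-0.162,0.063,0.059],[-0.162,0.063,0.059]],"twist":[[0,0,0],[0,0,0],[0,0,0],[0,0,0],[0,0,0],[0,0,0],[0,0,0],[0,0,0]]}'
python3 - <<'E'
from h import *
im,c=grab('wrist'); s=ctrl.state();print(s['tool_pos'],s['ft_force'])
sc,d=grab('scene'); p=proj(d,[s['tool_pos']])[0].astype(int)
x,y=max(p[0]-80,0),max(p[1]-60,0); cr=cv2.resize(sc[y:y+120,x:x+160],(640,480),interpolation=cv2.INTER_CUBIC)
cv2.imwrite('pics/u.png',np.vstack([cv2.resize(cr,(400,300)),cv2.resize(im,(400,300))])); print(x,y)
E
```

```text
time_s: 6.55
tool_pos: [0.4573, 0.0222, 0.1192]
eef_rot: [-3.139, -0.009, -0.341]
ft_force: [7.8, -0.5, 2.5]
finger_gap: 0.0173
grip_force: 19.5
[0.45735907 0.02225621 0.11922891] [ 6.7739118  -2.23705947  1.55716317]
156 187
```

View pics/u.png

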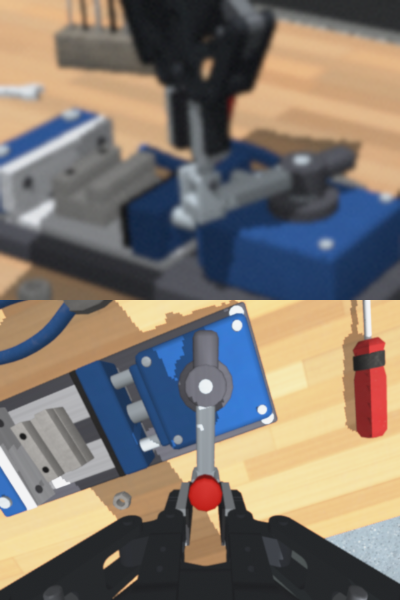

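The handle looks upright in both views, with the red end directly over the pivot, and the reaction is about 7 N outward. I'll push a little farther to confirm the stop.

```bash
python3 -m creep '{"travel":[[-0.01,0.003,0],[-0.019,0.006,0],[-0.025,0.008,0],[-0.025,0.008,0],[-0.025,0.008,0],[-0.025,0.008,0],[-0.025,0.008,0],[-0.025,0.008,0]],"twist":[[0,0,0],[0,0,0],[0,0,0],[0,0,0],[0,0,0],[0,0,0],[0,0,0],[0,0,0]]}'; python3 -c "
from h import *
s=ctrl.state();print(s['wrist_torque'],s['tool_pos'],s['ft_force'])"
```

```text
time_s: 7.45
tool_pos: [0.4544, 0.0234, 0.1194]
eef_rot: [-3.139, -0.01, -0.341]
ft_force: [9.1, -2.1, 1.6]
finger_gap: 0.0172
grip_force: 19.6
[-0.58081084 -1.92630133  0.00195208] [0.45435157 0.02335553 0.11937091] [ 9.05583693 -2.10387089  1.55115743]
```

```bash
python3 -m creep '{"travel":[[-0.01,0.003,0],[-0.019,0.006,0],[-0.025,0.008,0],[-0.025,0.008,0],[-0.025,0.008,0],[-0.025,0.008,0],[-0.025,0.008,0],[-0.025,0.008,0]],"twist":[[0,0,0],[0,0,0],[0,0,0],[0,0,0],[0,0,0],[0,0,0],[0,0,0],[0,0,0]]}'; python3 - <<'E'
from h import *
im,c=grab('wrist','w2.png'); s=ctrl.state();print(s['wrist_torque'],s['tool_pos'],s['ft_force'])
hsv=cv2.cvtColor(im,cv2.COLOR_BGR2HSV)
m=cv2.inRange(hsv,(0,180,90),(8,255,255))|cv2.inRange(hsv,(172,180,90),(180,255,255)); m[:,:250]=0;m[:,400:]=0
ys,xs=np.nonzero(m);q=(xs.mean(),ys.mean());print(q,len(xs)); print('tip',onz(c,q,.158),'tcp pix',proj(c,[s['tool_pos'],[.5235,0,.105],[.4574,.023,.103]]))
cv2.imwrite('pics/w2c.png',cv2.resize(im[200:400,220:440],None,fx=3,fy=3))
E
```

```text
time_s: 8.25
tool_pos: [0.4507, 0.0246, 0.1193]
eef_rot: [-3.139, -0.01, -0.341]
ft_force: [8.6, -2.0, 0.3]
finger_gap: 0.0164
grip_force: 19.4
[-0.57304382 -2.05540993  0.00959476] [0.45065007 0.02457802 0.11931796] [ 8.66791232 -2.00200752  1.14988085]
(np.float64(327.9931670652545), np.float64(306.63238811069357)) 2927
tip [0.47094259 0.01840867 0.158     ] tcp pix [[330.62131633 312.40406092]
 [327.78341617 121.24821337]
 [328.82786852 282.45647903]]
```

View pics/w2c.png

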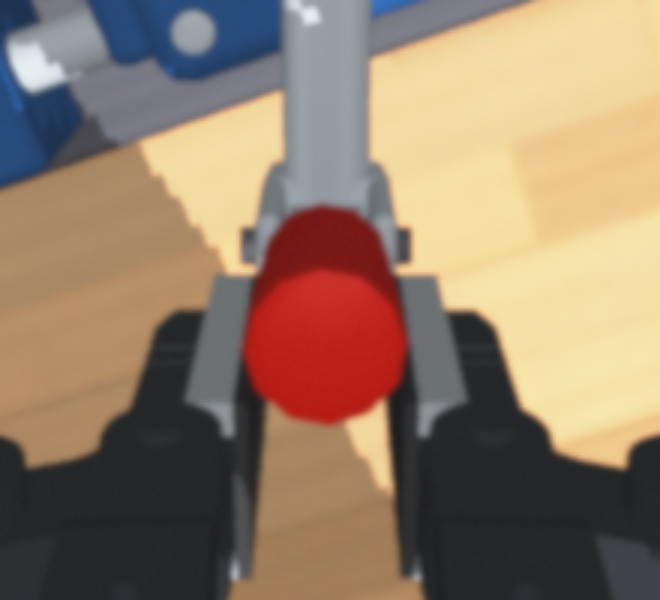

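The crop shows the end cap centred at full-frame pixel (328,316), the hinge pin at (329,282) and the pads sitting on the outer half of the grip. So the pads seem to have slid over a stopped handle. I'll check the tilt from the cap centre.

```bash
python3 - <<'E'
from h import *
c=cams.get_calibration('wrist')
for h in (.157,.159,.161): print(h,onz(c,(328.3,316),h))
pv=onz(c,(328.8,281.7),.103);print('piv',pv, 'axis',onz(c,(328.5,400/3*0+121),.105))
for deg in (80,85,90,95):
  t=np.radians(deg); print(deg,proj(c,[pv+.056*np.array([.944*np.cos(t),-.329*np.cos(t),np.sin(t)])]))
E
```

```text
0.157 [0.46746375 0.01954706 0.157     ]
0.159 [0.46842211 0.01920178 0.159     ]
0.161 [0.46938047 0.0188565  0.161     ]
piv [0.45775286 0.02288832 0.103     ] axis [ 5.23493380e-01 -3.02016845e-04  1.05000000e-01]
80 [[328.43400855 319.34000125]]
85 [[328.51934511 334.44352271]]
90 [[328.60637969 348.71076701]]
95 [[328.69349894 361.91038359]]
```

The cap centre puts the tilt near 79°, so the handle isn't upright yet. I'll let go and push it outward from the inside with the fingers shut.

```bash
python3 -m creep '{"travel":[[0,0,0],[0,0,0],[0,0,0],[0.03,-0.01,0.05],[0.03,-0.01,0.15],[0.03,-0.01,0.25],[0.03,-0.01,0.34],[0.03,-0.01,0.4]],"twist":[[0,0,0],[0,0,0],[0,0,0],[0,0,0],[0,0,0],[0,0,0],[0,0,0],[0,0,0]]}' 0 20
python3 -m creep '{"travel":[[0.05,-0.018,0.03],[0.1,-0.035,0.03],[0.15,-0.053,0.03],[0.2,-0.07,0.03],[0.25,-0.087,0.03],[0.28,-0.097,0.03],[0.28,-0.097,0.03],[0.28,-0.097,0.03]],"twist":[[0,0,0],[0,0,0],[0,0,0],[0,0,0],[0,0,0],[0,0,0],[0,0,0],[0,0,0]]}' -1
python3 -m creep '{"travel":[[0,0,-0.08],[0,0,-0.16],[0,0,-0.24],[0,0,-0.32],[0,0,-0.35],[0,0,-0.35],[0,0,-0.35],[0,0,-0.35]],"twist":[[0,0,0],[0,0,0],[0,0,0],[0,0,0],[0,0,0],[0,0,0],[0,0,0],[0,0,0]]}'
python3 - <<'E'
from h import *
im,c=grab('wrist','w3.png'); s=ctrl.state();print(s['tool_pos'],s['ft_force'],proj(c,[s['tool_pos'],[.4577,.0229,.103],[.4577,.0229,.158],[.4665,.0198,.158]]))
cv2.imwrite('pics/w3c.png',cv2.resize(im[200:440,200:460],None,fx=2.4,fy=2.4))
E
```

```text
time_s: 9.1
tool_pos: [0.4505, 0.0243, 0.1783]
eef_rot: [-3.141, -0.001, -0.339]
ft_force: [-0.1, 0.2, 0.3]
finger_gap: 0.0428
grip_force: 0.0
time_s: 9.9
tool_pos: [0.4918, 0.0098, 0.1813]
eef_rot: [3.141, 0.001, -0.339]
ft_force: [-0.0, 0.5, 0.0]
finger_gap: -0.0002
grip_force: 0.0
time_s: 10.7
tool_pos: [0.4925, 0.0098, 0.1294]
eef_rot: [-3.141, -0.001, -0.339]
ft_force: [0.4, 0.2, -0.5]
finger_gap: -0.0
grip_force: 0.0
[0.49247606 0.00983423 0.1294778 ] [-0.11322188  0.26730056 -0.88863631] [[330.63787056 312.44104413]
 [328.78176337 353.9990385 ]
 [328.96193691 436.71704561]
 [328.95007537 416.32662274]]
```

View pics/w3c.png

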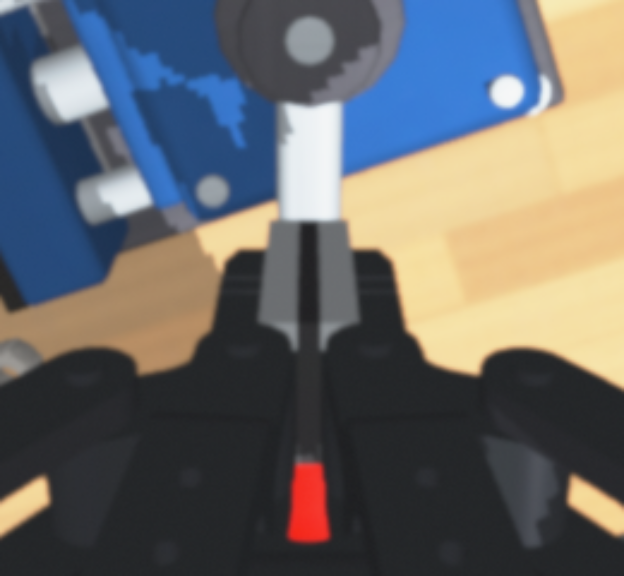

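The fingers are shut inside the handle, and the red end is visible behind them at full-frame rows 394–425. Now I'll push outward.

```bash
python3 -m creep '{"travel":[[-0.02,0.007,0],[-0.04,0.014,0],[-0.06,0.021,0],[-0.075,0.026,0],[-0.09,0.031,0],[-0.094,0.033,0],[-0.094,0.033,0],[-0.094,0.033,0]],"twist":[[0,0,0],[0,0,0],[0,0,0],[0,0,0],[0,0,0],[0,0,0],[0,0,0],[0,0,0]]}'
python3 -m creep '{"travel":[[-0.01,0.003,0],[-0.02,0.007,0],[-0.03,0.01,0],[-0.03,0.01,0],[-0.03,0.01,0],[-0.03,0.01,0],[-0.03,0.01,0],[-0.03,0.01,0]],"twist":[[0,0,0],[0,0,0],[0,0,0],[0,0,0],[0,0,0],[0,0,0],[0,0,0],[0,0,0]]}'
```

```text
time_s: 11.55
tool_pos: [0.478, 0.0148, 0.129]
eef_rot: [-3.141, -0.0, -0.339]
ft_force: [2.1, -2.0, 1.9]
finger_gap: -0.0001
grip_force: 1.1
time_s: 12.35
tool_pos: [0.4754, 0.0157, 0.1293]
eef_rot: [-3.14, -0.004, -0.34]
ft_force: [7.3, -3.0, -2.7]
finger_gap: 0.0001
grip_force: 4.0
```

```bash
python3 -m creep '{"travel":[[-0.01,0.003,0],[-0.02,0.007,0],[-0.03,0.01,0],[-0.03,0.01,0],[-0.03,0.01,0],[-0.03,0.01,0],[-0.03,0.01,0],[-0.03,0.01,0]],"twist":[[0,0,0],[0,0,0],[0,0,0],[0,0,0],[0,0,0],[0,0,0],[0,0,0],[0,0,0]]}'
```

```text
time_s: 13.15
tool_pos: [0.4746, 0.016, 0.1297]
eef_rot: [-3.139, -0.011, -0.341]
ft_force: [17.5, -6.0, -12.2]
finger_gap: 0.0
grip_force: 9.2
```

The force rose to 18.5 N with almost no movement, so the handle is at its stop. I'll back off, rise, centre over the handle and look.

```bash
python3 -m creep '{"travel":[[0.05,-0.017,0],[0.1,-0.035,0],[0.1,-0.035,0.05],[0.1,-0.035,0.14],[0.1,-0.035,0.23],[0.1,-0.035,0.31],[0.1,-0.035,0.35],[0.1,-0.035,0.35]],"twist":[[0,0,0],[0,0,0],[0,0,0],[0,0,0],[0,0,0],[0,0,0],[0,0,0],[0,0,0]]}'
python3 -m creep '{"travel":[[-0.03,0.01,0],[-0.06,0.02,0],[-0.09,0.035,0],[-0.12,0.05,0],[-0.15,0.06,0],[-0.178,0.069,0],[-0.178,0.069,0],[-0.178,0.069,0]],"twist":[[0,0,0],[0,0,0],[0,0,0],[0,0,0],[0,0,0],[0,0,0],[0,0,0],[0,0,0]]}' 0
python3 - <<'E'
from h import *
im,c=grab('wrist','w4.png'); s=ctrl.state();print(s['tool_pos'])
hsv=cv2.cvtColor(im,cv2.COLOR_BGR2HSV)
m=cv2.inRange(hsv,(0,180,60),(8,255,255))|cv2.inRange(hsv,(172,180,60),(180,255,255)); m[:,:250]=0;m[:,400:]=0
ys,xs=np.nonzero(m);print(xs.min(),xs.max(),ys.min(),ys.max())
pv=np.array([.4577,.0229,.103])
for deg in (80,90):
  t=np.radians(deg); d=np.array([.944*np.cos(t),-.329*np.cos(t),np.sin(t)]); print(deg,proj(c,[pv+.012*d,pv+.055*d]))
cv2.imwrite('pics/w4c.png',cv2.resize(im[200:440,200:460],None,fx=2.4,fy=2.4))
E
```

```text
time_s: 13.95
tool_pos: [0.4842, 0.0126, 0.1823]
eef_rot: [-3.141, -0.001, -0.339]
ft_force: [-0.2, 0.2, -0.4]
finger_gap: 0.0001
grip_force: 0.0
time_s: 14.75
tool_pos: [0.4573, 0.0229, 0.1816]
eef_rot: [-3.142, -0.0, -0.339]
ft_force: [-0.2, -0.5, 0.1]
finger_gap: 0.043
grip_force: 0.0
[0.45746228 0.02280798 0.18157427]
312 346 249 302
80 [[329.58643383 256.23306314]
 [329.85781403 269.74121555]]
90 [[329.59918411 259.68754009]
 [329.9265619  289.04766894]]
```

View pics/w4c.png

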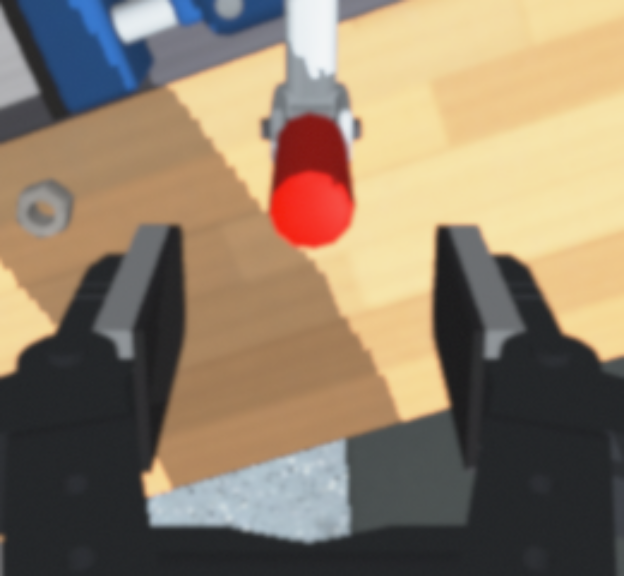

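The cap centre is at full-frame row 287, against a prediction of 289 for 90° and 270 for 80°, so the handle is upright. Now I'll grasp it from above.

```bash
python3 -m creep '{"travel":[[0,0,-0.06],[0,0,-0.12],[0,0,-0.19],[0,0,-0.26],[0,0,-0.32],[0,0,-0.37],[0,0,-0.4],[0,0,-0.41]],"twist":[[0,0,0],[0,0,0],[0,0,0],[0,0,0],[0,0,0],[0,0,0],[0,0,0],[0,0,0]]}'
python3 -m creep '{"travel":[[0,0,0],[0,0,0],[0,0,0],[0,0,0],[0,0,0],[0,0,0],[0,0,0],[0,0,0]],"twist":[[0,0,0],[0,0,0],[0,0,0],[0,0,0],[0,0,0],[0,0,0],[0,0,0],[0,0,0]]}' -0.9 50
python3 - <<'E'
from h import *
print(ctrl.state()['tool_pos'])
C=np.array([.5235,-.0003]);r=.071
for a0 in range(160,-200,-40):
  print(a0,[[round(float(v),3) for v in r/.15*(np.array([np.cos(b),np.sin(b)])-np.array([np.cos(np.radians(a0)),np.sin(np.radians(a0))]))] for b in np.radians([a0-5*k for k in range(1,9)])])
E
```

```text
time_s: 15.6
tool_pos: [0.457, 0.0229, 0.1195]
eef_rot: [3.141, 0.001, -0.339]
ft_force: [-0.6, 0.1, -0.1]
finger_gap: 0.0426
grip_force: 0.0
time_s: 16.4
tool_pos: [0.4574, 0.0228, 0.1203]
eef_rot: [-3.142, -0.0, -0.339]
ft_force: [-1.4, -1.4, 7.1]
finger_gap: 0.0169
grip_force: 48.8
[0.45743519 0.02278837 0.12031772]
160 [[0.016, 0.038], [0.035, 0.075], [0.057, 0.11], [0.082, 0.142], [0.11, 0.173], [0.141, 0.201], [0.173, 0.226], [0.208, 0.248]]
120 [[0.037, 0.019], [0.075, 0.035], [0.114, 0.047], [0.154, 0.056], [0.195, 0.062], [0.237, 0.063], [0.278, 0.062], [0.319, 0.056]]
80 [[0.04, -0.009], [0.08, -0.021], [0.118, -0.037], [0.154, -0.056], [0.189, -0.078], [0.222, -0.104], [0.253, -0.131], [0.28, -0.162]]
40 [[0.025, -0.033], [0.047, -0.068], [0.066, -0.104], [0.082, -0.142], [0.095, -0.182], [0.104, -0.222], [0.109, -0.263], [0.111, -0.304]]
0 [[-0.002, -0.041], [-0.007, -0.082], [-0.016, -0.123], [-0.029, -0.162], [-0.044, -0.2], [-0.063, -0.237], [-0.086, -0.271], [-0.111, -0.304]]
-40 [[-0.028, -0.03], [-0.058, -0.058], [-0.091, -0.083], [-0.126, -0.106], [-0.163, -0.125], [-0.201, -0.141], [-0.24, -0.153], [-0.28, -0.162]]
-80 [[-0.041, -0.005], [-0.082, -0.007], [-0.123, -0.005], [-0.164, 0.0], [-0.205, 0.009], [-0.244, 0.021], [-0.282, 0.037], [-0.319, 0.056]]
-120 [[-0.035, 0.022], [-0.068, 0.047], [-0.098, 0.075], [-0.126, 0.106], [-0.151, 0.138], [-0.173, 0.173], [-0.192, 0.21], [-0.208, 0.248]]
-160 [[-0.012, 0.039], [-0.021, 0.08], [-0.027, 0.121], [-0.029, 0.162], [-0.027, 0.203], [-0.021, 0.244], [-0.012, 0.284], [-0.0, 0.324]]
```

```bash
python3 -m creep '{"travel":[[0.01,0.04,0.01],[0.029,0.077,0.01],[0.051,0.112,0.01],[0.076,0.144,0.01],[0.104,0.175,0.01],[0.135,0.203,0.01],[0.167,0.228,0.01],[0.202,0.25,0.01]],"twist":[[0,0,0],[0,0,0],[0,0,0],[0,0,0],[0,0,0],[0,0,0],[0,0,0],[0,0,0]]}'
python3 - <<'E'
from h import *
s=ctrl.state();p=s['tool_pos'][:2]-[.5235,-.0003];f=s['ft_force'];a=np.arctan2(p[1],p[0]);u=p/np.hypot(*p);print(np.degrees(a),np.hypot(*p),'rad',f[:2]@u,'tan resist',-(f[0]*u[1]-f[1]*u[0]),f)
E
```

```text
time_s: 17.2
tool_pos: [0.4861, 0.0584, 0.1205]
eef_rot: [3.138, 0.003, -0.34]
ft_force: [-2.0, -6.3, -2.5]
finger_gap: 0.0167
grip_force: 50.7
122.51429793781966 0.06960707936452473 rad -4.258675463993981 tan resist 5.1198663315484785 [-2.02828397 -6.34313898 -2.53205169]
```

```bash
cat > w.py <<'E'
from h import *
s=ctrl.state();p=s['tool_pos'][:2]-[.5235,-.0003];f=s['ft_force'];u=p/np.hypot(*p);print('ANG %.1f r %.4f rad %.1f tan %.1f fz %.1f'%(np.degrees(np.arctan2(p[1],p[0])),np.hypot(*p),f[:2]@u,-(f[0]*u[1]-f[1]*u[0]),f[2]))
E
python3 -m creep '{"travel":[[0.037,0.019,0],[0.075,0.035,0],[0.114,0.047,0],[0.154,0.056,0],[0.195,0.062,0],[0.237,0.063,0],[0.278,0.062,0],[0.319,0.056,0]],"twist":[[0,0,0],[0,0,0],[0,0,0],[0,0,0],[0,0,0],[0,0,0],[0,0,0],[0,0,0]]}' | tail -3; python3 w.py
python3 -m creep '{"travel":[[0.04,-0.009,0],[0.08,-0.021,0],[0.118,-0.037,0],[0.154,-0.056,0],[0.189,-0.078,0],[0.222,-0.104,0],[0.253,-0.131,0],[0.28,-0.162,0]],"twist":[[0,0,0],[0,0,0],[0,0,0],[0,0,0],[0,0,0],[0,0,0],[0,0,0],[0,0,0]]}'|tail -3; python3 w.py
```

```text
ft_force: [-5.3, -1.5, 1.6]
finger_gap: 0.0168
grip_force: 51.2
ANG 82.0 r 0.0693 rad -2.3 tan 5.0 fz 1.6
ft_force: [-4.3, 1.7, -2.0]
finger_gap: 0.0166
grip_force: 51.1
ANG 41.3 r 0.0694 rad -2.1 tan 4.2 fz -2.0
```

```bash

python3 -m creep '{"travel":[[0.025,-0.033,0],[0.047,-0.068,0],[0.066,-0.104,0],[0.082,-0.142,0],[0.095,-0.182,0],[0.104,-0.222,0],[0.109,-0.263,0],[0.111,-0.304,0]],"twist":[[0,0,0],[0,0,0],[0,0,0],[0,0,0],[0,0,0],[0,0,0],[0,0,0],[0,0,0]]}' | tail -3; python3 w.py
python3 -m creep '{"travel":[[-0.002,-0.041,0],[-0.007,-0.082,0],[-0.016,-0.123,0],[-0.029,-0.162,0],[-0.044,-0.2,0],[-0.063,-0.237,0],[-0.086,-0.271,0],[-0.111,-0.304,0]],"twist":[[0,0,0],[0,0,0],[0,0,0],[0,0,0],[0,0,0],[0,0,0],[0,0,0],[0,0,0]]}'|tail -3; python3 w.py
python3 - <<'E'
from h import *
im,c=grab('wrist','w5.png')
cv2.imwrite('pics/w5c.png',cv2.resize(im,(560,420)))
E
```

```text
ft_force: [-2.7, 4.7, -8.9]
finger_gap: 0.0167
grip_force: 50.4
ANG -0.6 r 0.0700 rad -2.7 tan 4.7 fz -8.9
ft_force: [-1.0, 6.5, -11.2]
finger_gap: 0.0167
grip_force: 50.2
ANG -40.2 r 0.0706 rad -5.0 tan 4.4 fz -11.2
```

View pics/w5c.png

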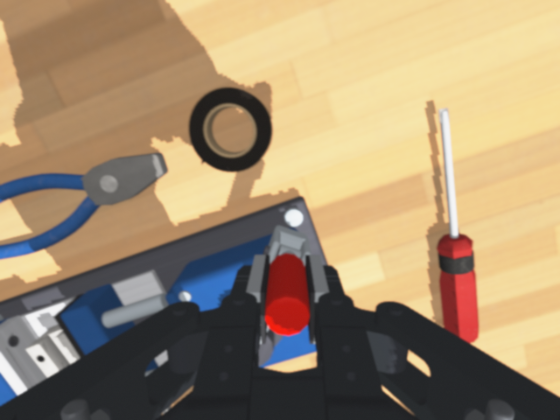

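The wrist view shows the crank turned to about -40°, the handle upright in the fingers and the other objects untouched. The jaw is close to the block, so I'll use slower steps.

```bash

python3 -m creep '{"travel":[[-0.014,-0.015,-0.004],[-0.028,-0.03,-0.008],[-0.043,-0.044,-0.008],[-0.058,-0.058,-0.008],[-0.074,-0.071,-0.008],[-0.091,-0.083,-0.008],[-0.108,-0.095,-0.008],[-0.126,-0.106,-0.008]],"twist":[[0,0,0],[0,0,0],[0,0,0],[0,0,0],[0,0,0],[0,0,0],[0,0,0],[0,0,0]]}' | tail -3; python3 w.py
python3 -m creep '{"travel":[[-0.018,-0.01,0],[-0.037,-0.019,0],[-0.056,-0.027,0],[-0.075,-0.035,0],[-0.094,-0.042,0],[-0.114,-0.047,0],[-0.134,-0.052,0],[-0.154,-0.056,0]],"twist":[[0,0,0],[0,0,0],[0,0,0],[0,0,0],[0,0,0],[0,0,0],[0,0,0],[0,0,0]]}'|tail -3; python3 w.py
```

```text
ft_force: [0.6, 6.9, -5.7]
finger_gap: 0.0164
grip_force: 50.8
ANG -59.0 r 0.0708 rad -5.6 tan 4.0 fz -5.7
ft_force: [3.7, 6.8, -8.1]
finger_gap: 0.0165
grip_force: 50.5
ANG -78.5 r 0.0710 rad -5.9 tan 5.0 fz -8.1
```

```bash

python3 -m creep '{"travel":[[-0.016,0.001,0.004],[-0.033,0.001,0.004],[-0.049,0,0.004],[-0.066,-0.001,0.004],[-0.082,-0.001,0.004],[-0.098,-0.001,0.004],[-0.112,0,0.004],[-0.123,0.001,0.004]],"twist":[[0,0,0],[0,0,0],[0,0,0],[0,0,0],[0,0,0],[0,0,0],[0,0,0],[0,0,0]]}' | tail -3; python3 w.py
python3 - <<'E'
from h import *
s=ctrl.state();print(s['time_s'])
for n in('top',):
  im,c=grab(n,'t5.png'); cv2.imwrite('pics/t5c.png',cv2.resize(im[235:345,180:360],None,fx=4,fy=4,interpolation=cv2.INTER_CUBIC))
for a0,st in((-95,1),(-103,.75),(-109,.5),(-113,.5),(-117,.5),(-121,.5),(-125,.5)):
  print(a0,[[round(float(v),3) for v in .071/.15*(np.array([np.cos(b),np.sin(b)])-np.array([np.cos(np.radians(a0)),np.sin(np.radians(a0))]))] for b in np.radians([a0-st*k for k in range(1,9)])])
E
```

```text
ft_force: [4.7, 3.2, -14.6]
finger_gap: 0.017
grip_force: 50.1
ANG -93.6 r 0.0709 rad -3.5 tan 4.5 fz -14.6
22.85
-95 [[-0.008, 0.001], [-0.016, 0.002], [-0.025, 0.003], [-0.033, 0.004], [-0.041, 0.005], [-0.049, 0.007], [-0.057, 0.009], [-0.065, 0.01]]
-103 [[-0.006, 0.001], [-0.012, 0.003], [-0.018, 0.005], [-0.024, 0.006], [-0.03, 0.008], [-0.036, 0.01], [-0.042, 0.012], [-0.048, 0.014]]
-109 [[-0.004, 0.001], [-0.008, 0.003], [-0.012, 0.004], [-0.016, 0.006], [-0.019, 0.007], [-0.023, 0.009], [-0.027, 0.01], [-0.031, 0.012]]
-113 [[-0.004, 0.002], [-0.008, 0.003], [-0.011, 0.005], [-0.015, 0.007], [-0.019, 0.008], [-0.023, 0.01], [-0.026, 0.012], [-0.03, 0.014]]
-117 [[-0.004, 0.002], [-0.007, 0.004], [-0.011, 0.006], [-0.015, 0.008], [-0.018, 0.01], [-0.022, 0.012], [-0.025, 0.014], [-0.029, 0.016]]
-121 [[-0.004, 0.002], [-0.007, 0.004], [-0.011, 0.007], [-0.014, 0.009], [-0.017, 0.011], [-0.021, 0.013], [-0.024, 0.016], [-0.028, 0.018]]
-125 [[-0.003, 0.002], [-0.007, 0.005], [-0.01, 0.007], [-0.013, 0.01], [-0.017, 0.012], [-0.02, 0.015], [-0.023, 0.017], [-0.026, 0.02]]
```

View pics/t5c.png

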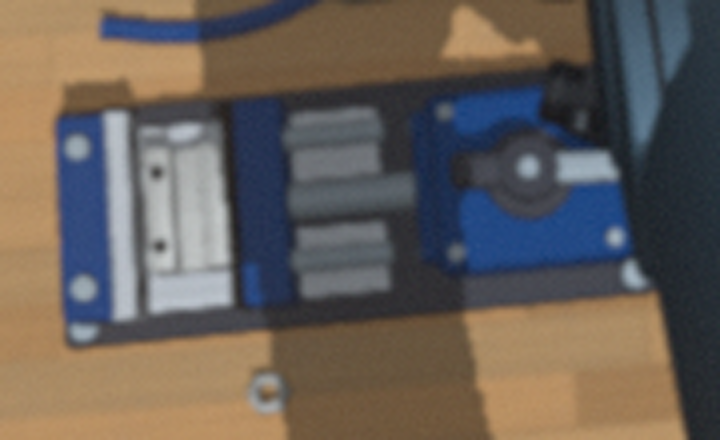

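The top view shows the block square against the moving jaw, with about 6 mm left to the end facing (crop columns 132–147). I'll go 14° now, then in small steps.

```bash

python3 -m creep '{"travel":[[-0.014,0.002,-0.005],[-0.029,0.003,-0.01],[-0.043,0.006,-0.013],[-0.057,0.009,-0.013],[-0.071,0.012,-0.013],[-0.085,0.016,-0.013],[-0.099,0.02,-0.013],[-0.113,0.024,-0.013]],"twist":[[0,0,0],[0,0,0],[0,0,0],[0,0,0],[0,0,0],[0,0,0],[0,0,0],[0,0,0]]}' | tail -3; python3 w.py
python3 -m creep '{"travel":[[-0.004,0.001,0],[-0.008,0.003,0],[-0.012,0.004,0],[-0.016,0.006,0],[-0.019,0.007,0],[-0.023,0.009,0],[-0.027,0.01,0],[-0.031,0.012,0]],"twist":[[0,0,0],[0,0,0],[0,0,0],[0,0,0],[0,0,0],[0,0,0],[0,0,0],[0,0,0]]}'|tail -3; python3 w.py
```

```text
ft_force: [5.3, 0.9, -4.1]
finger_gap: 0.0167
grip_force: 50.8
ANG -105.7 r 0.0709 rad -2.3 tan 4.8 fz -4.1
ft_force: [4.4, -1.5, 7.0]
finger_gap: 0.0167
grip_force: 51.7
ANG -111.5 r 0.0709 rad -0.2 tan 4.6 fz 7.0
```

```bash

python3 -m creep '{"travel":[[-0.005,-0.001,0.002],[-0.009,-0.002,0.004],[-0.013,-0.001,0.004],[-0.017,0.001,0.004],[-0.021,0.002,0.004],[-0.025,0.004,0.004],[-0.028,0.006,0.004],[-0.032,0.008,0.004]],"twist":[[0,0,0],[0,0,0],[0,0,0],[0,0,0],[0,0,0],[0,0,0],[0,0,0],[0,0,0]]}' | tail -3; python3 w.py
python3 -m creep '{"travel":[[-0.004,0.002,0],[-0.007,0.004,0],[-0.011,0.006,0],[-0.015,0.008,0],[-0.018,0.01,0],[-0.022,0.012,0],[-0.025,0.014,0],[-0.029,0.016,0]],"twist":[[0,0,0],[0,0,0],[0,0,0],[0,0,0],[0,0,0],[0,0,0],[0,0,0],[0,0,0]]}'|tail -3; python3 w.py
```

```text
ft_force: [5.5, 1.5, 2.9]
finger_gap: 0.0168
grip_force: 51.5
ANG -115.9 r 0.0710 rad -3.7 tan 4.3 fz 2.9
ft_force: [5.8, 1.6, 2.7]
finger_gap: 0.0165
grip_force: 51.5
ANG -119.8 r 0.0710 rad -4.3 tan 4.3 fz 2.7
```

```bash

python3 -m creep '{"travel":[[-0.004,0.002,0],[-0.007,0.004,0],[-0.011,0.007,0],[-0.014,0.009,0],[-0.017,0.011,0],[-0.021,0.013,0],[-0.024,0.016,0],[-0.028,0.018,0]],"twist":[[0,0,0],[0,0,0],[0,0,0],[0,0,0],[0,0,0],[0,0,0],[0,0,0],[0,0,0]]}' | tail -3; python3 w.py
```

```text
ft_force: [6.7, 0.9, 2.0]
finger_gap: 0.0168
grip_force: 51.5
ANG -123.8 r 0.0710 rad -4.4 tan 5.1 fz 2.0
```

```bash
python3 - <<'E'
from h import *
for a0,st in((-129,.5),(-133,.5),(-137,.5),(-141,.5),(-145,.5)):
  print(a0,[[round(float(v),3) for v in .071/.15*(np.array([np.cos(b),np.sin(b)])-np.array([np.cos(np.radians(a0)),np.sin(np.radians(a0))]))] for b in np.radians([a0-st*k for k in range(1,9)])])
E
```

```text
-129 [[-0.003, 0.003], [-0.006, 0.005], [-0.01, 0.008], [-0.013, 0.011], [-0.016, 0.013], [-0.019, 0.016], [-0.022, 0.019], [-0.025, 0.022]]
-133 [[-0.003, 0.003], [-0.006, 0.006], [-0.009, 0.009], [-0.012, 0.011], [-0.015, 0.014], [-0.018, 0.017], [-0.021, 0.02], [-0.023, 0.023]]
-137 [[-0.003, 0.003], [-0.006, 0.006], [-0.008, 0.009], [-0.011, 0.012], [-0.014, 0.015], [-0.016, 0.019], [-0.019, 0.022], [-0.022, 0.025]]
-141 [[-0.003, 0.003], [-0.005, 0.006], [-0.008, 0.01], [-0.01, 0.013], [-0.013, 0.016], [-0.015, 0.02], [-0.017, 0.023], [-0.02, 0.026]]
-145 [[-0.002, 0.003], [-0.005, 0.007], [-0.007, 0.01], [-0.009, 0.014], [-0.011, 0.017], [-0.014, 0.021], [-0.016, 0.024], [-0.018, 0.028]]
```

```bash

python3 -m creep '{"travel":[[-0.002,0.001,0],[-0.003,0.002,0],[-0.005,0.004,0],[-0.007,0.005,0],[-0.008,0.006,0],[-0.01,0.007,0],[-0.012,0.008,0],[-0.013,0.01,0]],"twist":[[0,0,0],[0,0,0],[0,0,0],[0,0,0],[0,0,0],[0,0,0],[0,0,0],[0,0,0]]}' | tail -3; python3 w.py
```

```text
ft_force: [5.7, 0.2, 1.2]
finger_gap: 0.0166
grip_force: 51.5
ANG -125.7 r 0.0710 rad -3.5 tan 4.5 fz 1.2
```

Still free. Next 4°.

```bash

python3 -m creep '{"travel":[[-0.003,0.003,0],[-0.006,0.005,0],[-0.01,0.008,0],[-0.013,0.01,0],[-0.016,0.012,0],[-0.019,0.015,0],[-0.022,0.018,0],[-0.026,0.02,0]],"twist":[[0,0,0],[0,0,0],[0,0,0],[0,0,0],[0,0,0],[0,0,0],[0,0,0],[0,0,0]]}' | tail -3; python3 w.py
```

```text
ft_force: [7.5, -0.4, -0.9]
finger_gap: 0.017
grip_force: 51.3
ANG -129.1 r 0.0710 rad -4.5 tan 6.1 fz -0.9
```

```bash

python3 -m creep '{"travel":[[-0.001,0.001,0],[-0.002,0.002,0],[-0.003,0.002,0],[-0.004,0.003,0],[-0.005,0.004,0],[-0.006,0.005,0],[-0.007,0.006,0],[-0.008,0.006,0]],"twist":[[0,0,0],[0,0,0],[0,0,0],[0,0,0],[0,0,0],[0,0,0],[0,0,0],[0,0,0]]}' | tail -3; python3 w.py
```

```text
ft_force: [9.1, -1.3, -1.9]
finger_gap: 0.0171
grip_force: 51.2
ANG -130.0 r 0.0710 rad -4.8 tan 7.8 fz -1.9
```

```bash

for i in 1 2; do python3 -m creep '{"travel":[[0,0,0],[0,0,0],[0,0,0],[0,0,0],[0,0,0],[0,0,0],[0,0,0],[0,0,0]],"twist":[[0,0,0],[0,0,0],[0,0,0],[0,0,0],[0,0,0],[0,0,0],[0,0,0],[0,0,0]]}' >/dev/null; python3 w.py; done
```

```text
ANG -130.0 r 0.0709 rad -4.6 tan 7.4 fz -1.1
ANG -130.0 r 0.0710 rad -5.5 tan 7.4 fz -1.6
```

The slow-moving reading suggests about 24 N, but the stopped reading of 7.4 N suggests up to 40 N. I'll ease off and re-approach at a steady rate to settle it.

```bash

python3 -m creep '{"travel":[[0.006,-0.005,0],[0.011,-0.009,0],[0.017,-0.014,0],[0.022,-0.018,0],[0.028,-0.023,0],[0.034,-0.028,0],[0.039,-0.032,0],[0.045,-0.036,0]],"twist":[[0,0,0],[0,0,0],[0,0,0],[0,0,0],[0,0,0],[0,0,0],[0,0,0],[0,0,0]]}' | head -1; python3 w.py
python3 -m creep '{"travel":[[0.006,-0.004,0],[0.012,-0.008,0],[0.018,-0.012,0],[0.025,-0.016,0],[0.031,-0.02,0],[0.037,-0.024,0],[0.043,-0.027,0],[0.049,-0.03,0]],"twist":[[0,0,0],[0,0,0],[0,0,0],[0,0,0],[0,0,0],[0,0,0],[0,0,0],[0,0,0]]}' | head -1; python3 w.py
```

```text
time_s: 31.7
ANG -126.0 r 0.0710 rad -4.2 tan -3.3 fz 9.8
time_s: 32.5
ANG -119.6 r 0.0710 rad -3.7 tan -5.0 fz 10.8
```

```bash

python3 -m creep '{"travel":[[-0.006,0.003,0],[-0.012,0.007,-0.005],[-0.018,0.01,-0.01],[-0.025,0.014,-0.01],[-0.031,0.018,-0.01],[-0.037,0.022,-0.01],[-0.043,0.026,-0.01],[-0.049,0.03,-0.01]],"twist":[[0,0,0],[0,0,0],[0,0,0],[0,0,0],[0,0,0],[0,0,0],[0,0,0],[0,0,0]]}' | head -1; python3 w.py
python3 -m creep '{"travel":[[-0.002,0.001,0],[-0.003,0.002,0],[-0.005,0.004,0],[-0.007,0.005,0],[-0.008,0.006,0],[-0.01,0.007,0],[-0.012,0.008,0],[-0.013,0.01,0]],"twist":[[0,0,0],[0,0,0],[0,0,0],[0,0,0],[0,0,0],[0,0,0],[0,0,0],[0,0,0]]}' | head -1; python3 w.py
python3 -m creep '{"travel":[[-0.002,0.001,0],[-0.003,0.002,0],[-0.005,0.004,0],[-0.007,0.005,0],[-0.008,0.006,0],[-0.01,0.007,0],[-0.012,0.008,0],[-0.013,0.01,0]],"twist":[[0,0,0],[0,0,0],[0,0,0],[0,0,0],[0,0,0],[0,0,0],[0,0,0],[0,0,0]]}' | head -1; python3 w.py
```

```text
time_s: 33.3
ANG -122.9 r 0.0710 rad -3.4 tan 4.6 fz 13.4
time_s: 34.1
ANG -124.8 r 0.0710 rad -1.4 tan 4.1 fz 14.5
time_s: 34.9
ANG -126.6 r 0.0709 rad -2.0 tan 6.2 fz 13.3
```

```bash

python3 -m creep '{"travel":[[-0.002,0.001,0.005],[-0.003,0.002,0.01],[-0.005,0.003,0.015],[-0.006,0.004,0.015],[-0.007,0.005,0.015],[-0.009,0.006,0.015],[-0.01,0.008,0.015],[-0.011,0.009,0.015]],"twist":[[0,0,0],[0,0,0],[0,0,0],[0,0,0],[0,0,0],[0,0,0],[0,0,0],[0,0,0]]}' | head -1; python3 w.py
python3 -m creep '{"travel":[[0,0,0],[0,0,0],[0,0,0],[0,0,0],[0,0,0],[0,0,0],[0,0,0],[0,0,0]],"twist":[[0,0,0],[0,0,0],[0,0,0],[0,0,0],[0,0,0],[0,0,0],[0,0,0],[0,0,0]]}' | head -1; python3 w.py
```

```text
time_s: 35.7
ANG -129.5 r 0.0710 rad -5.9 tan 7.0 fz -6.8
time_s: 36.5
ANG -129.5 r 0.0710 rad -6.3 tan 6.7 fz -5.7
```

Now 7.0 N moving, about 20 N by the table, and the turn since contact suggests a bit over 20 N. I'll relax the hand's load, let go and lift clear.

```bash

python3 -m creep '{"travel":[[0.004,0,-0.002],[0.009,-0.001,-0.004],[0.013,-0.002,-0.004],[0.016,-0.002,-0.004],[0.016,-0.002,-0.004],[0.016,-0.002,-0.004],[0.016,-0.002,-0.004],[0.016,-0.002,-0.004]],"twist":[[0,0,0],[0,0,0],[0,0,0],[0,0,0],[0,0,0],[0,0,0],[0,0,0],[0,0,0]]}' | head -1; python3 w.py
```

```text
time_s: 37.3
ANG -129.3 r 0.0709 rad -2.2 tan 0.1 fz 7.9
```

```bash

python3 -m creep '{"travel":[[0,0,0],[0,0,0],[0,0,0],[0,0,0],[0,0,0.03],[0,0,0.1],[0,0,0.18],[0,0,0.27]],"twist":[[0,0,0],[0,0,0],[0,0,0],[0,0,0],[0,0,0],[0,0,0],[0,0,0],[0,0,0]]}' 0 | tail -5
python3 -m creep '{"travel":[[0,0,0.1],[0,0,0.2],[0,0,0.3],[-0.05,-0.1,0.35],[-0.1,-0.2,0.4],[-0.1,-0.3,0.45],[-0.1,-0.4,0.45],[-0.1,-0.5,0.45]],"twist":[[0,0,0],[0,0,0],[0,0,0],[0,0,0],[0,0,0],[0,0,0],[0,0,0],[0,0,0]]}' | head -2
python3 -m creep '{"travel":[[0,-0.1,0],[0,-0.2,0],[0,-0.35,0],[0,-0.5,0],[0,-0.65,0],[0,-0.8,0],[0,-0.9,0],[0,-1,0]],"twist":[[0,0,0],[0,0,0],[0,0,0],[0,0,0],[0,0,0],[0,0,0],[0,0,0],[0,0,0]]}' | head -2
python3 - <<'E'
from h import *
a,c=grab('top','t9.png'); b,d=grab('scene','s9.png')
A=cv2.resize(a[235:345,180:360],(660,400),interpolation=cv2.INTER_CUBIC); B=cv2.resize(b[210:340,120:340],None,fx=3,fy=3,interpolation=cv2.INTER_CUBIC)[:,:660]
v=np.vstack([A,B]); cv2.imwrite('pics/f.png',cv2.resize(v,None,fx=.75,fy=.75))
hsv=cv2.cvtColor(b,cv2.COLOR_BGR2HSV);m=cv2.inRange(hsv,(0,180,60),(8,255,255))|cv2.inRange(hsv,(172,180,60),(180,255,255));m[:200]=0;m[:,:200]=0;m[:,320:]=0;m[290:]=0
ys,xs=np.nonzero(m)
for y in (ys.min()+2,ys.max()-2): print(y,xs[ys==y].min(),xs[ys==y].max())
P=np.array([.5235,-.0008,0])+[.07*np.cos(np.radians(-129)),.07*np.sin(np.radians(-129)),.103]
print(proj(d,[P+[0,0,.012],P+[0,0,.054]]), ctrl.state()['ft_force'])
E
```

```text
tool_pos: [0.4787, -0.0552, 0.1615]
eef_rot: [-3.141, -0.0, -0.339]
ft_force: [0.4, -0.0, -0.6]
finger_gap: 0.0426
grip_force: 0.0
time_s: 38.9
tool_pos: [0.4639, -0.1308, 0.2293]
time_s: 39.7
tool_pos: [0.4637, -0.2808, 0.2284]
231 285 294
255 285 294
[[291.28073192 256.49193545]
 [290.75644614 228.29706117]] [-0.03250557 -0.02373245  0.43480713]
```

View pics/f.png

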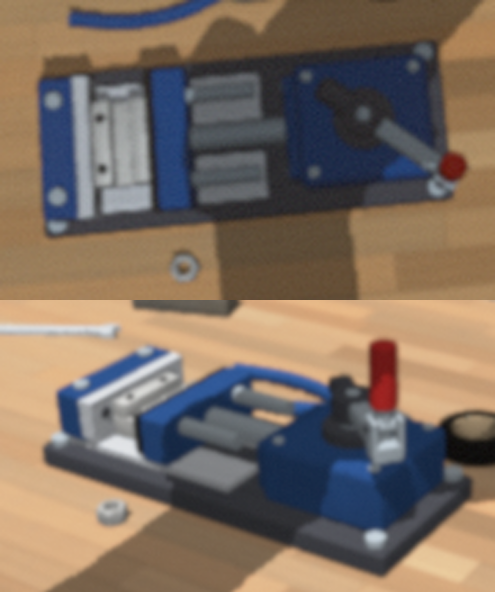

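The final views show the handle standing upright (scene column 290, rows 229–257), the block square between both jaw faces, and the nut, pliers and tape in place. Handing in.

```bash
python3 -c "
from station import job_done
print(job_done())"
```

```text
the job is handed in; nothing more can be done
None
```

I folded the handle fully upright and wound the crank clockwise until the block sat square between the jaws, at an estimated 20 to 28 N, then handed the job in. I backed off once and re-approached because the first pass may have reached 30 N or more.

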